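# Drive home the push rivet of a mounting frame

### The arm

A 6-joint arm with a two-finger parallel gripper is mounted at the origin on the work surface. World frame = base frame: x ahead of the robot, y to its left, z up, the work surface at z = 0. Lengths are in m, angles in rad, forces in N, time in s.
With the tool pointing down it reaches from about 0.35 to 0.925 m from the base axis. Payload 6.4 kg.
Tool frame: the origin (TCP) lies at the very end of the fingers, on their centre line; the grasp point (between the pads) lies 19 mm behind it; x points along the fingers, y is the direction in which the jaws open and shut, and the axes are right-handed (so a half turn about x gives the same grasp; the last joint's range is limited). The gripper opens to 94 mm and grips with 3 to 60 N. Pads are 16 mm wide; open, the fingers measure 119 mm over their backs; the gripper's body (75 mm by 177 mm) begins 78 mm behind the grasp point.
Start: joints at [-1.408, 0.245, 1.558, -0, 1.339, -0.174], TCP at [0.215, -0.613, 0.205] pointing down, gripper open.
Joint ranges: [-3.13, 3.13], [-1.02, 2.26], [0.13, 2.54], [-0.95, 4.09], [0.21, 2.88], [-2.74, 2.74]. Speed limits (rad/s): [2.57, 2.57, 3.14, 3.14, 3.14, 3.14].

### API

Orientations are given as a rotation vector (axis times angle).
In Python, from station import env, imaging, monitor gives the robot as it stands. Calls block until the motion is done:
- env.movep(position, orientation): joint-space move of the TCP to a pose.
- env.servo_line(position, rotation=None, v=0.15): straight line of the TCP; rotation=None keeps the orientation; v is the mean speed in m/s.
- env.movej(angles): joint-space move.
- env.gripper_to(opening, f_grip=None): finger opening in m; f_grip is the grip in N (None keeps the last); returns when the fingers have stopped.
- env.pause(seconds).
- env.solve_ik(position, orientation): joint angles nearest the present ones, or None.
- imaging.capture(name): name is "scene" or "top" or "wrist"; returns a dict with "image" (384x512x3 uint8, red, green, blue), "fx", "fy", "cx", "cy" (pixels), "cam_to_world" (4x4, takes a point from camera to world coordinates); the wrist camera has in their place "hand_eye" (4x4, takes a point from camera to tool coordinates, whose origin is the TCP and whose axes are the tool frame's). Camera axes: x right, y down, z forward; pixel columns grow to the right and rows downward; lengths in m; the calibration is good to about 2 mm. A picture is of the moment at which its call begins: read the wrist's pose just before it. There is no depth.
A pose or a line that the arm cannot do raises env.MotionError and nothing moves.
- env.hand_in(): hands the job in, once; it reports no verdict.
Readings, each from a call of its own:
- monitor.current_t(): time.
- monitor.current_joint_positions(): joint angles.
- monitor.current_qd(): joint speeds.
- monitor.current_effort(): joint torques, N m.
- monitor.current_position(): TCP position.
- monitor.current_orientation(): TCP orientation.
- monitor.current_wrist_force(): force on the tool from outside, world axes, zero at the start.
- monitor.current_ft_torque(): the same for the moment, N m.
- monitor.current_opening(): finger opening in m.
Only numpy, scipy, OpenCV 4.12 (cv2) and the standard library are available. Lean on these libraries where they do the work, as an engineer would, in place of code of your own. Each camera call takes 0.05 s, during which the arm holds its last target.

### The job

One of the two push rivets that hold the yellow circuit-board frame to the bench panel still has its pin standing up. Pick up the mallet and knock that pin fully home with its head, with a brisk blow rather than a slow push and never with the fingers, then put the mallet back on the blue mat and let go. Do not touch the circuit board, and leave the other things on the bench where they are.

Things in the scene. Friction and masses are not known exactly. Their poses are not given: they have to be found in the camera images.
- mallet: Rubber mallet, 0.3 kg, standing on one face of its head, handle level. Origin: centre of the head's lower face; z up, +x from handle to head. Head: upright black cylinder, diameter 46, 64 mm tall; either face strikes. Handle: wood bar 20 mm wide (y), 26 mm tall (z), axis 32 mm above the origin, from x = -23 to -148 mm. Centre of mass 10 mm from the head's axis towards the handle.
- mallet_head (a point): Centre of the mallet's head, 32 mm above the body origin. A blow on the pin levers the head up about the gripping point, so the handle needs a firm grip (some 60 N or more) close to the head.
- mat: Blue mat, 170 x 170 x 4 mm, fixed on the bench; origin at the centre of its underside. The mallet starts on it and belongs there.
- frame: Yellow printed frame, fixed to the bench: 100 mm (x) by 140 mm (y), 8 mm thick, origin at the centre of its underside, with two ears at opposite ends, each with a push rivet: rivet centres at (-25, +108) and (+25, -108) mm in the frame. Which ear has the standing rivet varies.
- board: Green circuit board lying in the frame, centred on it, 70 mm (x) by 110 mm (y); its parts reach 17 mm above the bench. Not to be touched. Origin same as the frame's.
- rivet: The push rivet that is not yet driven: black collar, 27 mm diameter, 3 mm thick, on top of an ear. Origin at the underside centre of the collar, 8 mm above the bench.
- rivet_top (a point): Top centre of the standing pin's mushroom head (18 mm diameter, 3 mm thick), on the rivet's axis. 14 mm above the bench when fully home (the head then sits on the collar); up to 30 mm when fully up.
- rivet_pin (a joint): How far the standing pin has been driven down, m: 0 fully up, 0.016 fully home. It starts between 0 and 0.004. It is lightly sprung and tight: it gives way at about 9 N at the top, 11.5 N at the bottom, and stays where it is left.
- rivet_done: The other rivet, already home, which looks the same as a driven one: collar on the ear with the mushroom head sitting on it, top 14 mm above the bench. Origin at the underside of the collar.
- terminals: Bystander: row of blue and grey terminal blocks on a 110 mm piece of steel rail, 55 mm tall, loose. Origin at its underside centre, rail along y.
- screwdriver: Bystander: screwdriver lying on the bench, about 200 mm long, loose, along its x.
- jar: Bystander: clear jar with a black lid, 56 mm diameter, 70 mm tall, loose. Origin at its underside centre.

How it is judged:
On the way, in this order (a step that is already met when the one before it is completed fails the run):
1. the mallet is picked up (its head's centre more than 60 mm above the bench) (height (world z) of mallet_head above 0.06 m), for 0.1 s.
2. the mallet strikes the standing pin and it goes down at more than 0.04 m/s (contact force between mallet and rivet above 1 N and velocity of joint rivet_pin above 0.04 m/s).
At the end, for the whole second after the job is handed in: The pin is driven home (joint over 14 of 16 mm) and the mallet lies or stands at rest on the blue mat, let go, the centre of its head over the mat and less than 45 mm above the bench (value of joint rivet_pin above 0.014 m and x of mallet_head in the frame of mat between -0.085 and 0.085 m and y of mallet_head in the frame of mat between -0.085 and 0.085 m and height (world z) of mallet_head below 0.045 m and linear speed of mallet below 0.02 m/s and angular speed of mallet below 0.2 rad/s); the robot touches nothing.
It fails at once if the circuit board is touched (over 1 N) (contact force between board and anything else above 1 N).
It fails at once if the robot itself pushes on the standing rivet (over 1 N) (contact force between any of the fingers, the arm and rivet above 1 N).
It fails at once if the terminals, screwdriver or jar are moved by more than 20 mm (distance of any of terminals, screwdriver, jar from where it was at the start of the episode above 0.02 m).
It also fails if it takes over 45 s, if anything falls off the work surface, if the arm or the gripper's body presses on something with over 40 N, if the wrist force passes 120 N, or if a joint passes its speed limit or range.

## Working session

There is one attempt and no reset: what is moved stays moved. The work goes in short steps, each a Python script; the robot and the scene stay as the last script left them, time stands still between calls to the robot, and variables do not carry over. Pictures are saved under pics/ and viewed, and the job is handed in when it is done.

```bash
ls; mkdir -p pics; python3 - <<'E'
from station import env, imaging, monitor
import cv2,pickle
print(monitor.current_t())
for n in ("scene","top","wrist"):
    c=imaging.capture(n); im=c.pop("image")
    cv2.imwrite(f"pics/{n}0.png",im[:,:,::-1]); cv2.imwrite(f"pics/{n}0b.png",cv2.resize(im[:,:,::-1],(800,600),interpolation=cv2.INTER_CUBIC))
    pickle.dump(c,open(f"pics/{n}0.pkl","wb")); print(n,c)
print(monitor.current_orientation(),monitor.current_opening())
E
```

```text
pics
0.0
scene {'fx': 481.372319402958, 'fy': 481.372319402958, 'cx': 253.70814235704057, 'cy': 190.45466612440978, 'cam_to_world': array([[ 0.41752881,  0.61680342, -0.66725051,  1.40587954],
       [ 0.90865834, -0.28593813,  0.30426866, -0.35431951],
       [-0.00311841, -0.73334366, -0.67985097,  0.85101304],
       [ 0.        ,  0.        ,  0.        ,  1.        ]])}
top {'fx': 461.68727719805725, 'fy': 461.68727719805725, 'cx': 259.5561865959251, 'cy': 192.42143455208006, 'cam_to_world': array([[-2.68198980e-02, -9.91187778e-01,  1.29720783e-01,
         4.99671278e-01],
       [-9.99636659e-01,  2.69423882e-02, -8.10874364e-04,
         2.26146979e-02],
       [-2.69125895e-03, -1.29695398e-01, -9.91550231e-01,
         1.16360329e+00],
       [ 0.00000000e+00,  0.00000000e+00,  0.00000000e+00,
         1.00000000e+00]])}
wrist {'fx': 274.2542256768914, 'fy': 274.2542256768914, 'cx': 253.76725993658587, 'cy': 191.9450445903295, 'hand_eye': array([[-6.17379669e-04, -2.66325488e-01,  9.63882956e-01,
        -1.79148226e-01],
       [ 9.99999070e-01,  1.00799845e-03,  9.19027324e-04,
         4.76090645e-04],
       [-1.21635293e-03,  9.63882627e-01,  2.66324618e-01,
        -7.63486488e-02],
       [ 0.00000000e+00,  0.00000000e+00,  0.00000000e+00,
         1.00000000e+00]])}
[ 2.03939218  0.34821428 -2.03936096] 0.09422434991595562
```

View pics/top0b.png

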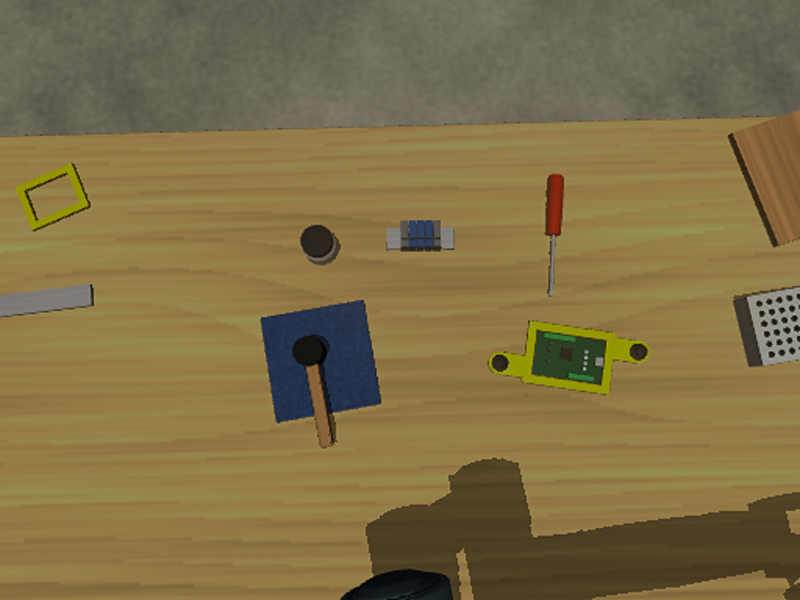

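View pics/scene0b.png

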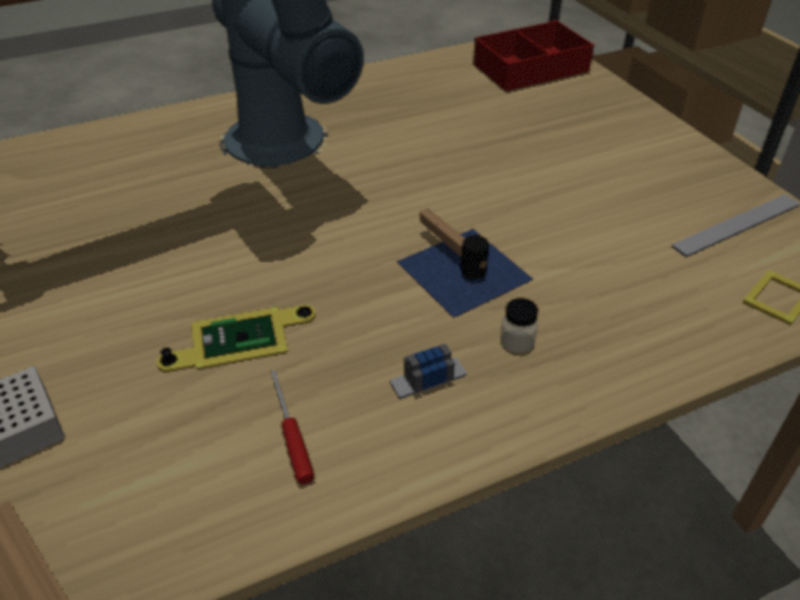

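View pics/wrist0b.png

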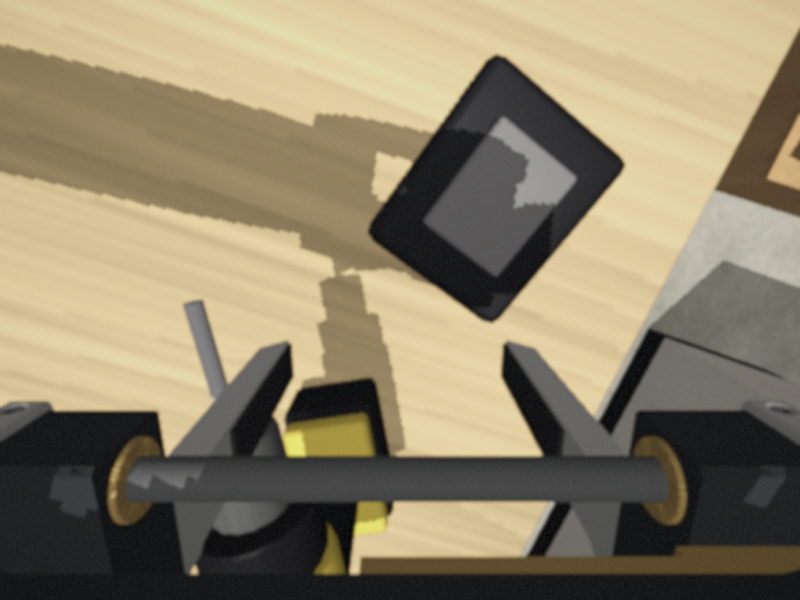

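The top view (800x600) shows the mallet head at about (309,351) with the handle running to (327,445), the mat, and rivets at (500,363) and (638,351). In the scene view the pin at (167,352) stands up, which is the -y ear (right in the top view). I'll enlarge these areas.

```bash
python3 - <<'E'
import cv2
t=cv2.imread("pics/top0.png"); s=cv2.imread("pics/scene0.png")
cv2.imwrite("pics/c1.png",cv2.resize(t[185:295,160:260],None,fx=5.4,fy=5.4,interpolation=cv2.INTER_CUBIC))
cv2.imwrite("pics/c2.png",cv2.resize(t[195:260,300:425],None,fx=6,fy=6,interpolation=cv2.INTER_CUBIC))
cv2.imwrite("pics/c3.png",cv2.resize(s[190:245,90:215],None,fx=6,fy=6,interpolation=cv2.INTER_CUBIC))
E
```

```text
(no output)
```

View pics/c1.png

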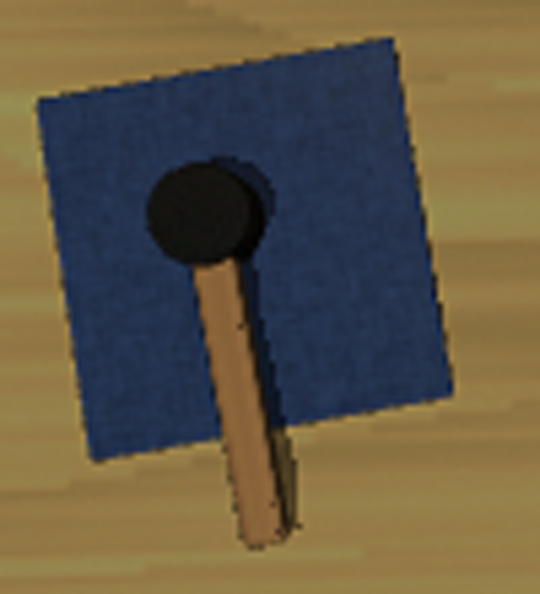

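View pics/c2.png

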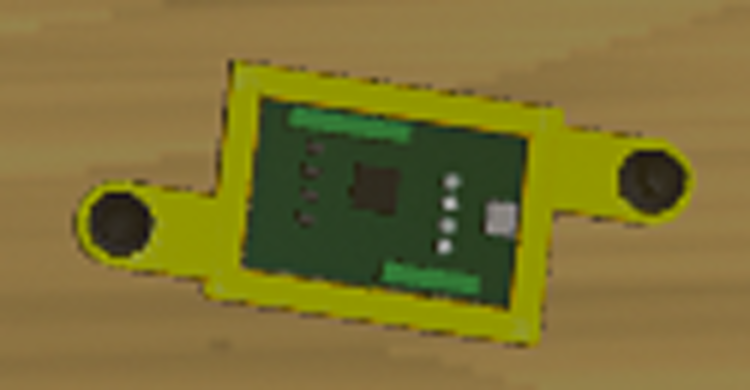

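View pics/c3.png

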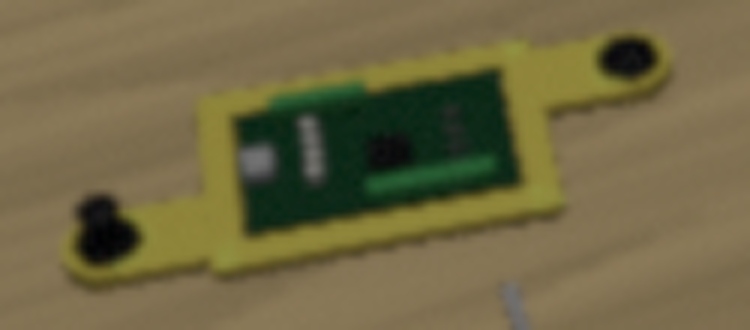

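```bash
cat > h.py <<'E'
import numpy as np,pickle
def ray(name,uv,z,n0="0"):
    c=pickle.load(open(f"pics/{name}{n0}.pkl","rb"))
    uv=np.atleast_2d(np.array(uv,float)); T=c["cam_to_world"]
    d=np.c_[(uv[:,0]-c["cx"])/c["fx"],(uv[:,1]-c["cy"])/c["fy"],np.ones(len(uv))]@T[:3,:3].T
    o=T[:3,3]; return o+d*((z-o[2])/d[:,2])[:,None]
def un(p,off,s): return (np.array(p,float)+.5)/s-.5+np.array(off)
E
python3 - <<'E'
from h import *
np.set_printoptions(precision=4,suppress=True)
A=lambda p,z:ray("top",un(p,(160,185),5.4),z)
B=lambda p,z:ray("top",un(p,(300,195),6),z)
S=lambda p,z:ray("scene",un(p,(90,190),6),z)
print("head",A((200,214),.068)); h=A([(265,545),(217,262)],.049);print("handle",h); d=h[1]-h[0];print(np.degrees(np.arctan2(d[1],d[0])))
m=A([(40,99),(393,38),(453,396),(93,461)],.004);print("mat",m.mean(0),m); 
f=B([(233,62),(560,108),(535,345),(207,296)],.008);c=f.mean(0);print("frame",c)
d=(f[0]-f[1]);print("yaw of +y",np.degrees(np.arctan2(d[1],d[0]))-90, np.linalg.norm(d));d2=f[0]-f[3];print(np.degrees(np.arctan2(d2[1],d2[0])))
r=B([(121,222),(652,182)],.011);print("rivs top",r, np.linalg.norm(r[0]-r[1]))
d=r[0]-r[1]; print("yaw from rivets",np.degrees(np.arctan2(d[1],d[0])-np.arctan2(216,-50)))
print("mid",r.mean(0))
print("scene done",S((628,56),.012),"collar",S((107,240),.011))
for z in (.026,.028,.03):print("mushroom z",z,S((98,207),z))
f2=S([(203,100),(517,43),(562,205),(220,268)],.008);print("frame scene",f2.mean(0))
for yaw in (-7,-8,-6,-9):
  a=np.radians(yaw);R=np.array([[np.cos(a),-np.sin(a)],[np.sin(a),np.cos(a)]]);print(yaw,c[:2]+R@[.025,-.108],c[:2]+R@[-.025,.108])
E
```

```text
head [[0.571 0.173 0.068]]
handle [[0.4261 0.1484 0.049 ]
 [0.5506 0.1682 0.049 ]]
9.053566360405492
mat [0.5594 0.1612 0.004 ] [[0.631  0.2562 0.004 ]
 [0.6553 0.0905 0.004 ]
 [0.4882 0.066  0.004 ]
 [0.4631 0.232  0.004 ]]
frame [ 0.5536 -0.2355  0.008 ]
yaw of +y -9.627694692189323 0.13756686126341253
-9.093592346308395
rivs top [[ 0.5481 -0.1255  0.011 ]
 [ 0.5587 -0.3466  0.011 ]] 0.2214225672766171
yaw from rivets -10.284144784265214
mid [ 0.5534 -0.2361  0.011 ]
scene done [[ 0.5479 -0.1277  0.012 ]] collar [[ 0.5596 -0.3488  0.011 ]]
mushroom z 0.026 [[ 0.5558 -0.3483  0.026 ]]
mushroom z 0.028 [[ 0.5578 -0.3483  0.028 ]]
mushroom z 0.03 [[ 0.5599 -0.3483  0.03  ]]
frame scene [ 0.5538 -0.2384  0.008 ]
-7 [ 0.5652 -0.3457] [ 0.5419 -0.1252]
-8 [ 0.5633 -0.3459] [ 0.5438 -0.125 ]
-6 [ 0.5671 -0.3455] [ 0.54   -0.1254]
-9 [ 0.5614 -0.346 ] [ 0.5458 -0.1249]
```

```bash
cat >> h.py <<'E'
from scipy.spatial.transform import Rotation as Rn
def ori(deg,s=1):
    a=np.radians(deg); x=np.array([0,0,-1.]); y=s*np.array([-np.sin(a),np.cos(a),0]); return Rn.from_matrix(np.c_[x,y,np.cross(x,y)]).as_rotvec()
def grab(name,tag):
    from station import imaging,monitor
    import cv2
    T=np.eye(4);T[:3,3]=monitor.current_position();T[:3,:3]=Rn.from_rotvec(monitor.current_orientation()).as_matrix()
    c=imaging.capture(name);im=c.pop("image")[:,:,::-1]
    if name=="wrist": c["cam_to_world"]=T@c["hand_eye"]
    cv2.imwrite(f"pics/{name}{tag}.png",im);cv2.imwrite(f"pics/{name}{tag}b.png",cv2.resize(im,(800,600),interpolation=cv2.INTER_CUBIC));pickle.dump(c,open(f"pics/{name}{tag}.pkl","wb"))
E
python3 - <<'E'
from h import *
from station import env,monitor
np.set_printoptions(precision=3,suppress=True)
H=np.array([.571,.173]);a=np.radians(9);g=H-.036*np.array([np.cos(a),np.sin(a)])
print(g)
for s in (1,-1):
  print(s,env.solve_ik([*g,.2],ori(9,s)),env.solve_ik([*g,.017],ori(9,s)),env.solve_ik([.523,-.353,.1],ori(9,s)))
s=-1 if abs(env.solve_ik([*g,.2],ori(9,-1))[5])<abs(env.solve_ik([*g,.2],ori(9,1))[5]) else 1
env.movep([*g,.2],ori(9,s))
print(s,monitor.current_position(),monitor.current_t())
grab("wrist","1")
E
```

```text
[0.535 0.167]
1 [ 0.101  0.043  1.793 -0.     1.306 -1.627] [ 0.101  0.29   1.888 -0.     0.964 -1.627] [-0.773  0.312  1.68   0.     1.15  -2.501]
-1 [ 0.101  0.043  1.793 -0.     1.306  1.515] [ 0.101  0.29   1.888 -0.     0.964  1.515] [-0.773  0.312  1.68  -0.     1.15   0.641]
-1 [0.536 0.167 0.2  ] 3.1167
```

View pics/wrist1b.png

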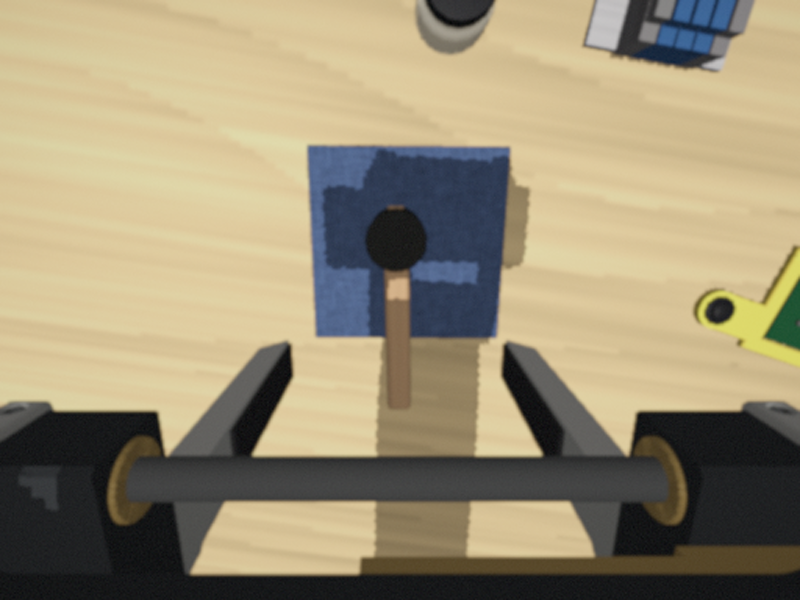

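The wrist view shows the handle from (398,280) to (399,408) and the head-top ellipse centred at (396,238), lined up with the jaws. I'll cross-check this numerically, then grasp and lift.

```bash
python3 - <<'E'
from h import *
from station import env,monitor
np.set_printoptions(precision=4,suppress=True)
W=lambda p,z:ray("wrist",un(p,(0,0),1.5625),z,"1")
print(W((396,238),.068)); h=W([(398.5,407),(397.5,285)],.049);print(h);d=h[1]-h[0];print(np.degrees(np.arctan2(d[1],d[0])))
H=(W((396,238),.068)[0][:2]+[.571,.173])/2
a=np.radians(9);
g=H-.036*np.array([np.cos(a),np.sin(a)]);print(H,g)
if np.linalg.norm(H-[.571,.173])<.005:
  env.servo_line([*g,.018],v=.15)
  env.gripper_to(0.0,f_grip=60)
  print(monitor.current_opening(),monitor.current_position(),monitor.current_wrist_force())
  env.servo_line([*g,.14],v=.15); env.pause(.1)
  print(monitor.current_opening(),monitor.current_position(),monitor.current_wrist_force(),monitor.current_ft_torque(),monitor.current_t())
  grab("wrist","2");grab("scene","2")
E
```

```text
[[0.5726 0.1722 0.068 ]]
[[0.4276 0.1472 0.049 ]
 [0.5337 0.1649 0.049 ]]
9.497207770302603
[0.5718 0.1726] [0.5362 0.167 ]
0.019697261036295658 [0.5362 0.167  0.018 ] [-0.131   0.233   0.1838]
0.01943750278541793 [0.5352 0.1669 0.1384] [ 0.5271 -0.6157 -3.2398] [0.0352 0.0179 0.0113] 6.725
```

View pics/wrist2b.png

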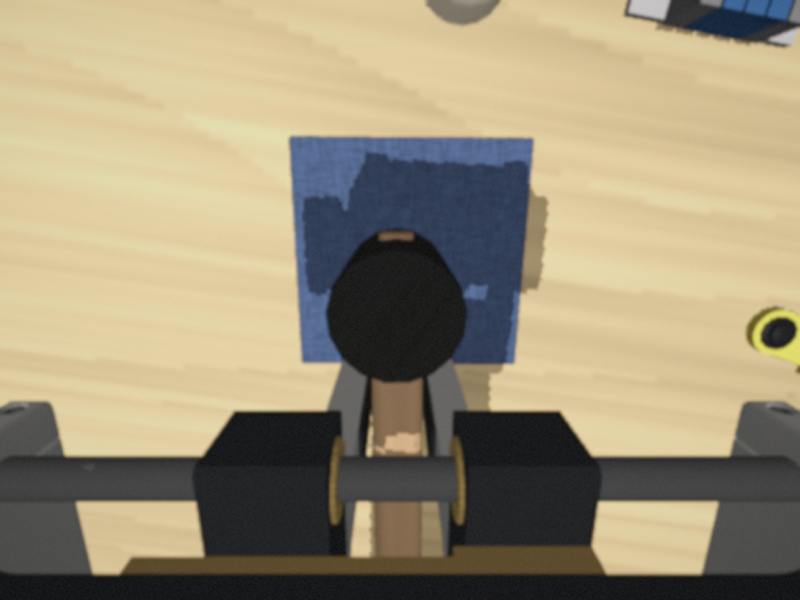

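View pics/scene2b.png

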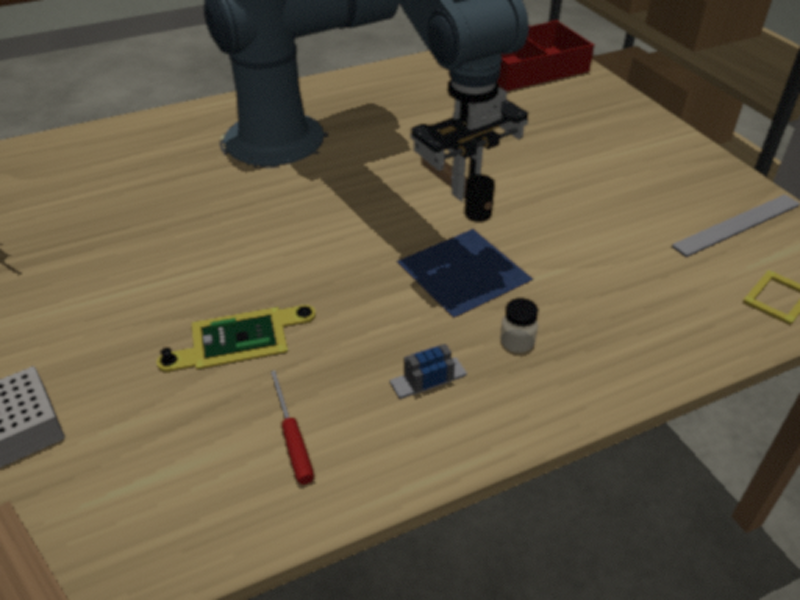

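```bash
python3 - <<'E'
from h import *
from station import env,monitor
np.set_printoptions(precision=4,suppress=True)
a=np.radians(9);g=np.array([.559,-.3475])-.036*np.array([np.cos(a),np.sin(a)])
p=monitor.current_position()
env.servo_line([p[0],p[1],.18],v=.2)
env.movep([*g,.15],ori(9,-1)); env.pause(.2)
print(g,monitor.current_position(),monitor.current_joint_positions(),monitor.current_opening(),monitor.current_t())
grab("wrist","3");grab("top","3");grab("scene","3")
import cv2
t=cv2.imread("pics/top3.png")[170:270,300:440];s=cv2.imread("pics/scene3.png")[150:250,70:210]
cv2.imwrite("pics/c4.png",np.hstack([cv2.resize(i,(400,286),interpolation=cv2.INTER_CUBIC) for i in (t,s)]))
E
```

```text
[ 0.5234 -0.3531] [ 0.5239 -0.3524  0.1501] [-0.7714  0.2548  1.6511  0.0001  1.2355  0.641 ] 0.019208641686800327 9.2583
```

View pics/wrist3b.png

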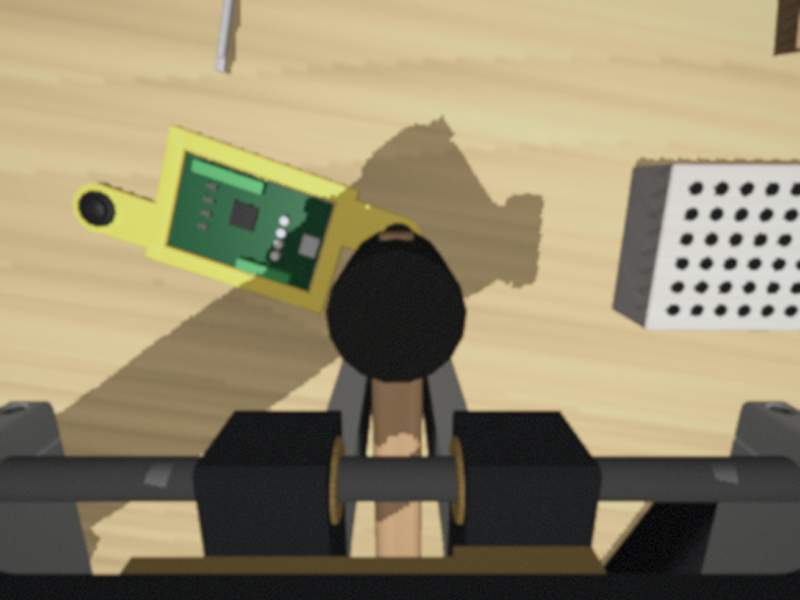

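View pics/c4.png

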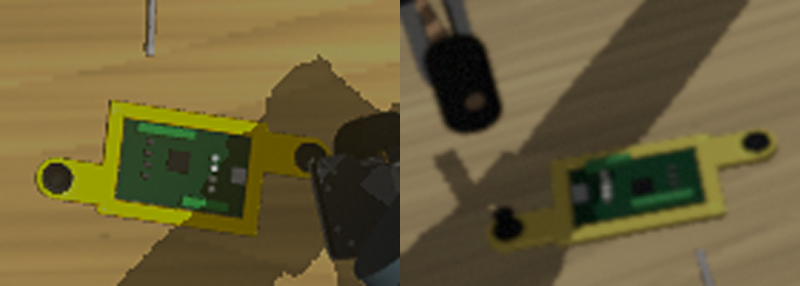

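The mallet is gripped and level above the standing rivet in all three views, with the ear tip at about (400,220) in the wrist view directly ahead of and below the head. Now the strike.

```bash
python3 - <<'E'
from h import *
from station import env,monitor
np.set_printoptions(precision=4,suppress=True)
a=np.radians(9);g=np.array([.559,-.3475])-.036*np.array([np.cos(a),np.sin(a)])
env.servo_line([*g,.115],v=.15)
env.servo_line([*g,.022],v=.3)
print(monitor.current_position(),monitor.current_wrist_force(),monitor.current_opening())
env.pause(.1)
print(monitor.current_position(),monitor.current_wrist_force(),monitor.current_ft_torque())
env.servo_line([*g,.15],v=.2)
print(monitor.current_t(),monitor.current_opening())
grab("wrist","4");grab("scene","4")
import cv2
t=cv2.imread("pics/wrist4.png");s=cv2.imread("pics/scene4.png")[190:245,80:210]
cv2.imwrite("pics/c5.png",cv2.resize(s,(780,330),interpolation=cv2.INTER_CUBIC))
E
```

```text
[ 0.5241 -0.3539  0.0229] [ 0.2232  1.1741 -2.6411] 0.019518220247723175
[ 0.5242 -0.3536  0.0232] [ 0.1117  0.5253 -1.808 ] [0.0095 0.047  0.0424]
11.1417 0.019277165935768826
```

View pics/c5.png

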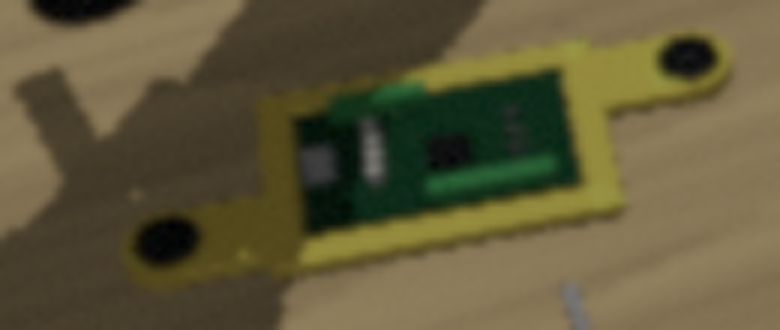

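View pics/wrist4b.png

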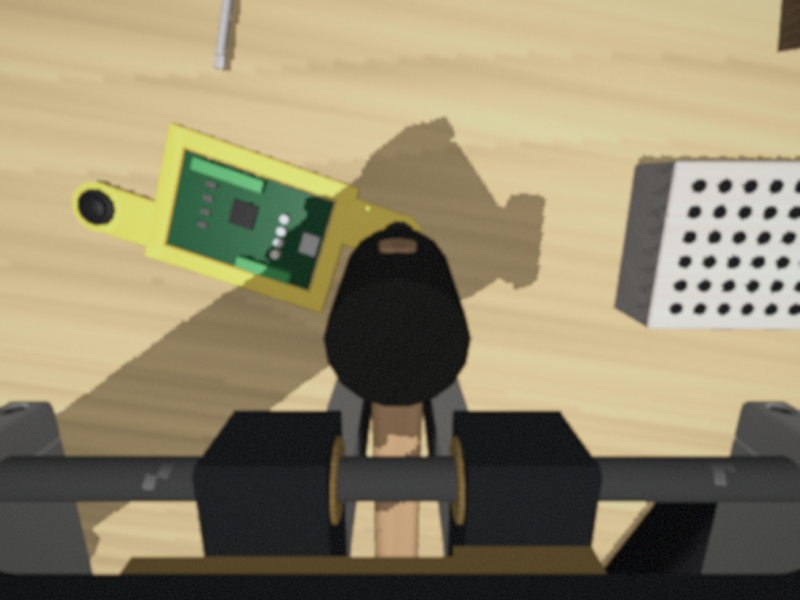

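The blow landed: the struck rivet at (167,240) in the crop now looks like the finished one. The mallet has tilted head-up in the grip, since the top disc's near edge moved from row 380 to 404 in the wrist view. I'll estimate the tilt and compare the two rivets closely.

```bash
python3 - <<'E'
from h import *
import cv2
def row(t,pt,tag):
    c=pickle.load(open(f"pics/wrist{tag}.pkl","rb")); t=np.radians(t)
    dx,dz=pt[0]+.036,pt[1]-.032
    f=np.cos(t)*dx-np.sin(t)*dz; u=np.sin(t)*dx+np.cos(t)*dz   # fwd, up about grasp
    # tool frame: x down; grasp at tool x -0.019 ; mallet fwd = tool z sign?
    out=[]
    for s in (1,-1):
        p=np.array([-.019-u+.001,0,s*f,1]); q=np.linalg.inv(c["hand_eye"])@p
        out.append(((c["fy"]*q[1]/q[2]+c["cy"]+.5)*1.5625-.5).round(1))
    return out
for t in (0,4,6,8,10,12,14): print(t,"near edge",row(t,(-.023,.064),"4"),"far edge",row(t,(.023,.064),"4"),"far bottom",row(t,(.023,0),"4"))
s=cv2.imread("pics/scene4.png"); s0=cv2.imread("pics/scene0.png")
f=lambda i,x,y:cv2.resize(i[y-15:y+15,x-20:x+20],(400,300),interpolation=cv2.INTER_CUBIC)
b=lambda i:cv2.convertScaleAbs(i,alpha=2.,beta=10)
cv2.imwrite("pics/c6.png",b(np.vstack([np.hstack([f(s,107,230),f(s,195,199)]),np.hstack([f(s0,107,230),f(s0,195,199)])])))
E
```

```text
0 near edge [np.float64(450.0), np.float64(381.4)] far edge [np.float64(556.9), np.float64(241.9)] far bottom [np.float64(452.8), np.float64(222.5)]
4 near edge [np.float64(445.7), np.float64(388.8)] far edge [np.float64(561.0), np.float64(251.9)] far bottom [np.float64(461.4), np.float64(218.5)]
6 near edge [np.float64(443.4), np.float64(392.5)] far edge [np.float64(562.8), np.float64(257.4)] far bottom [np.float64(465.6), np.float64(216.7)]
8 near edge [np.float64(440.9), np.float64(396.1)] far edge [np.float64(564.3), np.float64(263.2)] far bottom [np.float64(469.9), np.float64(215.1)]
10 near edge [np.float64(438.3), np.float64(399.7)] far edge [np.float64(565.6), np.float64(269.3)] far bottom [np.float64(474.1), np.float64(213.6)]
12 near edge [np.float64(435.7), np.float64(403.3)] far edge [np.float64(566.7), np.float64(275.8)] far bottom [np.float64(478.3), np.float64(212.2)]
14 near edge [np.float64(432.9), np.float64(406.8)] far edge [np.float64(567.6), np.float64(282.7)] far bottom [np.float64(482.5), np.float64(211.0)]
```

View pics/c6.png

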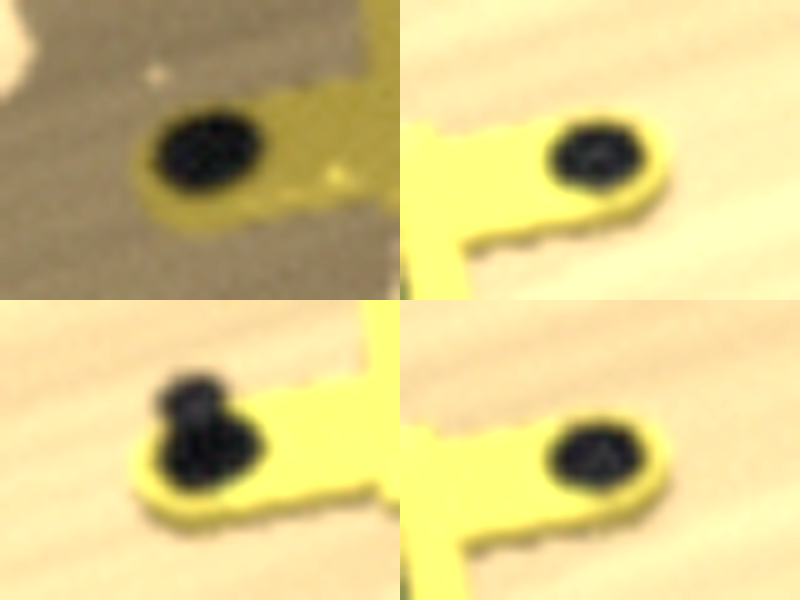

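The tilt is about 12° head-up. From the geometry the pin top is at about 15 mm, which is marginal, so I'll level the head by pitching the tool 12° and strike once more.

```bash
cat >> h.py <<'E'
def tilted(headxy, gz, deg, t, off=.036):
    "pose with grasp point off behind headxy at height gz, tool pitched t deg head-down"
    a=np.radians(deg);f=np.array([np.cos(a),np.sin(a),0]);l=np.array([-np.sin(a),np.cos(a),0])
    R=Rn.from_rotvec(l*np.radians(t))*Rn.from_rotvec(ori(deg,-1))
    g=np.array([*headxy,gz])-off*f
    return g+.019*R.as_matrix()[:,0],R.as_rotvec()
E
python3 - <<'E'
from h import *
from station import env,monitor
np.set_printoptions(precision=4,suppress=True)
h=[.559,-.3475]
p,o=tilted(h,.15,9,12); env.servo_line(p,o,v=.15); env.pause(.1)
print(monitor.current_position(),p); grab("wrist","5")
p1,_=tilted(h,.140,9,12);env.servo_line(p1,v=.15)
p2,_=tilted(h,.0425,9,12);print(p2)
env.servo_line(p2,v=.35)
q=monitor.current_position();print(q-p2,monitor.current_wrist_force()); env.pause(.1);print(monitor.current_position()-p2,monitor.current_wrist_force())
env.servo_line(p,v=.2); 
print(monitor.current_t(),monitor.current_opening())
grab("wrist","6");grab("scene","6")
import cv2
s=cv2.imread("pics/scene6.png"); 
f=lambda i,x,y:cv2.resize(i[y-15:y+15,x-20:x+20],(400,300),interpolation=cv2.INTER_CUBIC)
w=[cv2.resize(cv2.imread(f"pics/wrist{k}.png"),(400,300)) for k in (5,6)]
cv2.imwrite("pics/c7.png",np.vstack([cv2.convertScaleAbs(np.hstack([f(s,107,230),f(s,195,199)]),alpha=2,beta=10),np.hstack(w)]))
E
```

```text
[ 0.5192 -0.3538  0.1312] [ 0.5195 -0.3537  0.1314]
[ 0.5195 -0.3537  0.0239]
[-0.0001 -0.0004 -0.0002] [ 0.9228 -0.2603 -3.4576]
[ 0.0002 -0.0001  0.0003] [-0.2029  0.0378 -2.7901]
13.2167 0.019193527982739805
```

View pics/c7.png

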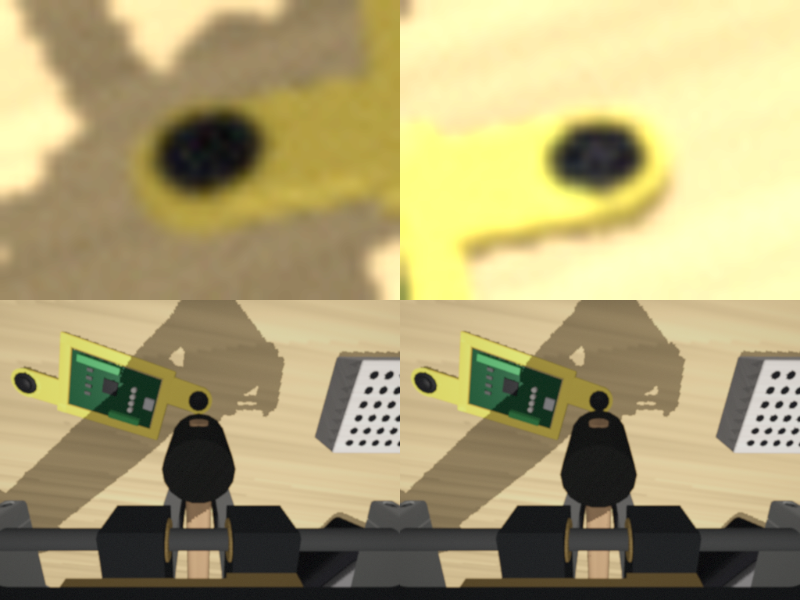

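```bash
python3 - <<'E'
import cv2,numpy as np
o=[]
for k in (5,6):
    i=cv2.imread(f"pics/wrist{k}.png")[110:270,190:320]
    o.append(cv2.resize(cv2.convertScaleAbs(i,alpha=2.5,beta=10),(390,480),interpolation=cv2.INTER_CUBIC))
cv2.imwrite("pics/c8.png",np.hstack(o))
E
```

```text
(no output)
```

View pics/c8.png

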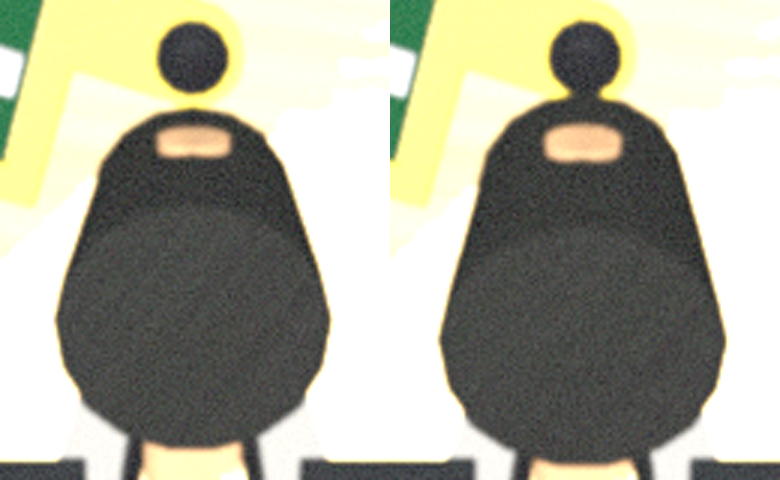

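The second blow slid and tilted the mallet slightly in the jaws (head now about 16.5° up). That fits the pin being at its stop. I'll strike once more with a shorter lever, so the pin sits under the part of the face nearer the grip, and then compare the rivets without a shadow.

```bash
python3 - <<'E'
from h import *
from station import env,monitor
np.set_printoptions(precision=4,suppress=True)
a=np.radians(9);h=np.array([.559,-.3475])+.009*np.array([np.cos(a),np.sin(a)])
t=16.5
p,o=tilted(h,.14,9,t); env.servo_line(p,o,v=.15)
p2,_=tilted(h,.042,9,t)
env.servo_line(p2,v=.38)
q=monitor.current_position();print(q-p2,monitor.current_wrist_force())
env.servo_line(p,v=.2); 
grab("wrist","7")
# back off for a clear look
p3,_=tilted([.47,-.2],.20,9,t); env.servo_line(p3,v=.3)
print(monitor.current_t(),monitor.current_opening())
grab("scene","7");grab("wrist","8")
import cv2
s=cv2.imread("pics/scene7.png"); 
f=lambda i,x,y:cv2.resize(i[y-15:y+15,x-20:x+20],(400,300),interpolation=cv2.INTER_CUBIC)
w=[cv2.resize(cv2.imread(f"pics/wrist{k}.png"),(400,300)) for k in (7,8)]
cv2.imwrite("pics/c9.png",np.vstack([cv2.convertScaleAbs(np.hstack([f(s,107,230),f(s,195,199)]),alpha=2,beta=10),np.hstack(w)]))
E
```

```text
[-0.0008 -0.0002 -0.0007] [ 0.7804 -0.0971 -3.2097]
15.4333 0.019385408458657927
```

View pics/c9.png

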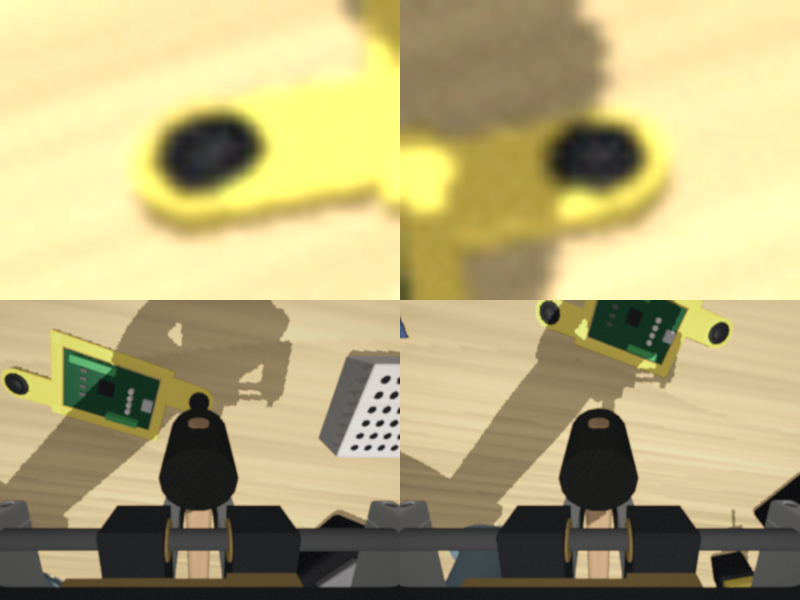

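View pics/scene7b.png

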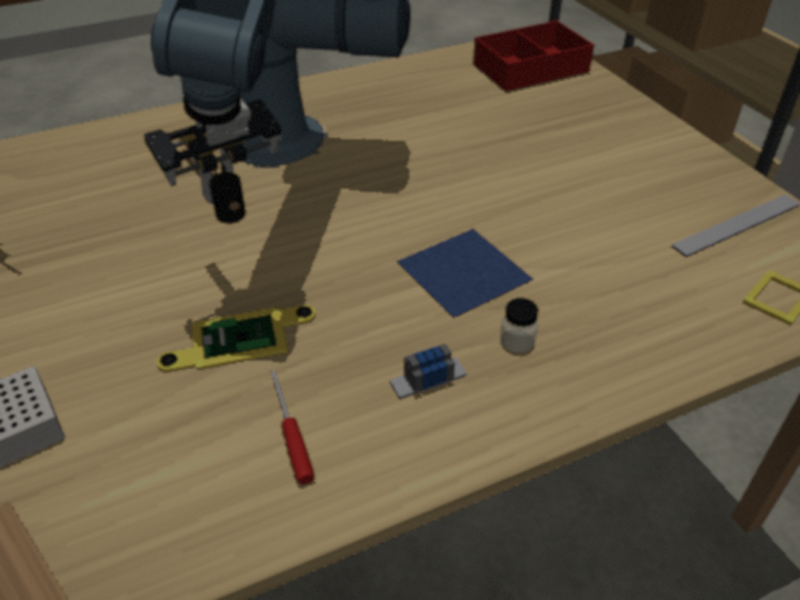

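Clear of shadow, the driven rivet at (168,360) looks the same as the finished one at (305,313), and it has not changed between blows, so the pin is at its stop. The bystanders are where they were. Now I'll place the mallet back on the mat.

```bash
python3 - <<'E'
from h import *
from station import env,monitor
import cv2
np.set_printoptions(precision=4,suppress=True)
h=[.565,.162];t=19
p,o=tilted(h,.16,9,t)
env.movep(p,o); env.pause(.2)
p,_=tilted(h,.055,9,t); env.servo_line(p,v=.2); env.pause(.2)
f0=monitor.current_wrist_force()[2];print(f0,monitor.current_t())
z=.055
while z>.033:
    z-=.002; p,_=tilted(h,z,9,t); env.servo_line(p,v=.02)
    f=monitor.current_wrist_force()[2]
    if f-f0>2.5: break
print(z,f,monitor.current_t())
grab("wrist","9");grab("scene","9")
s=cv2.imread("pics/scene9.png")[120:210,240:360]
cv2.imwrite("pics/c10.png",np.hstack([cv2.resize(s,(400,300),interpolation=cv2.INTER_CUBIC),cv2.resize(cv2.imread("pics/wrist9.png"),(400,300))]))
E
```

```text
-2.214220901484099 18.0167
0.03299999999999998 -2.141089202447068 20.7667
```

View pics/c10.png

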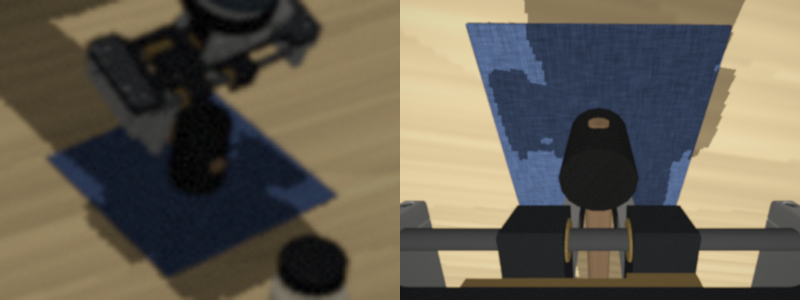

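No contact yet, and the head looks a few mm above the mat. I'll lower further, keeping the fingertips clear, and release.

```bash
python3 - <<'E'
from h import *
from station import env,monitor
import cv2
np.set_printoptions(precision=4,suppress=True)
h=[.565,.162];t=19
f0=monitor.current_wrist_force()[2]; z=.033
while z>.0275:
    z-=.001; p,_=tilted(h,z,9,t); env.servo_line(p,v=.02)
    f=monitor.current_wrist_force()[2]
    if f-f0>2.5: break
print(z,f,monitor.current_position())
env.gripper_to(.03); env.pause(.3); env.gripper_to(.094); env.pause(.2)
print(monitor.current_opening(),monitor.current_wrist_force())
p,_=tilted(h,.18,9,t); env.servo_line(p,v=.15)
p,o=tilted([.46,.162],.22,9,0); env.servo_line(p,o,v=.2)
env.pause(.3)
print(monitor.current_wrist_force(),monitor.current_t())
grab("wrist","10");grab("scene","10");grab("top","10")
s=cv2.imread("pics/scene10.png")[120:210,240:360];w=cv2.imread("pics/top10.png")[160:295,150:330]
cv2.imwrite("pics/c11.png",np.hstack([cv2.resize(s,(400,300),interpolation=cv2.INTER_CUBIC),cv2.resize(w,(400,300)),]))
E
```

```text
0.03 6.489429238333015 [0.5235 0.1554 0.013 ]
0.0940844158171209 [-0.9245 -0.0133  0.9638]
[ 0.7771 -0.3532 -0.3405] 25.725
```

View pics/c11.png

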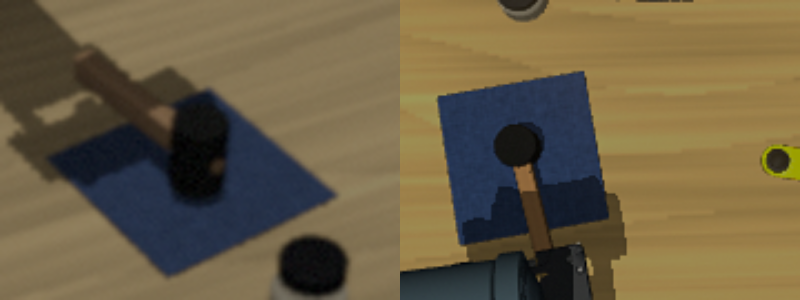

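View pics/wrist10b.png

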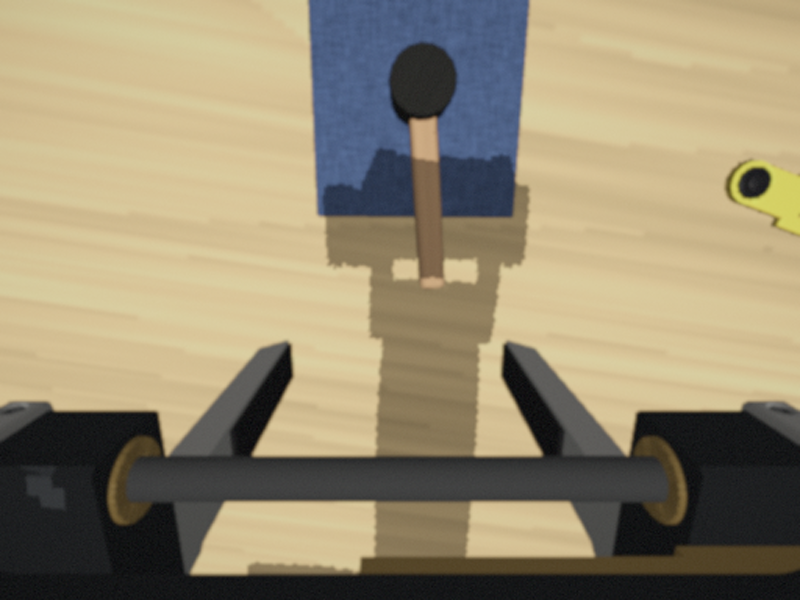

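View pics/scene10b.png

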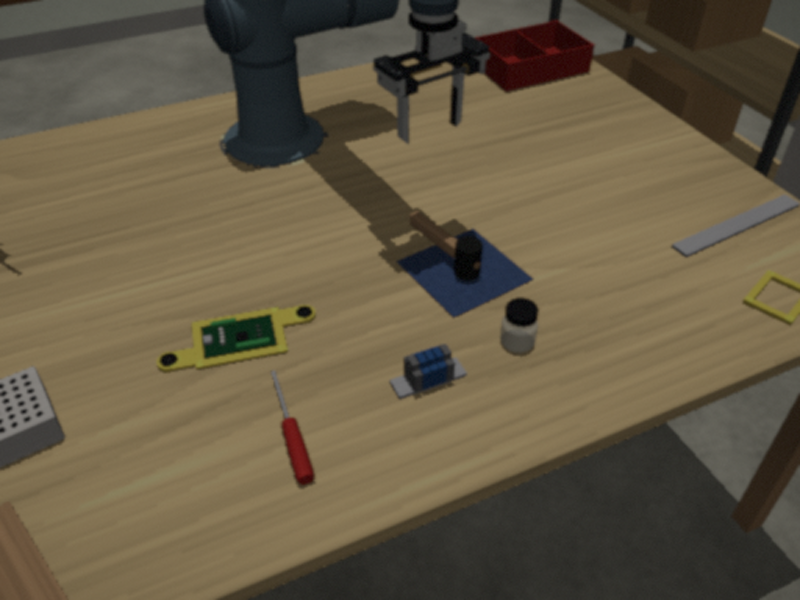

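The mallet stands level on the mat, released, and the bystanders have not moved. Before handing in I'll make one sub-pixel check on the driven pin, comparing its silhouette with a projected model and with the finished rivet.

```bash
python3 - <<'E'
from h import *
import cv2
c=pickle.load(open("pics/scene10.pkl","rb"));Ti=np.linalg.inv(c["cam_to_world"])
def proj(P):
    q=P@Ti[:3,:3].T+Ti[:3,3];return np.c_[q[:,0]/q[:,2]*c["fx"]+c["cx"],q[:,1]/q[:,2]*c["fy"]+c["cy"]]
th=np.linspace(0,2*np.pi,80)
def mask(x,y,top,S=8,o=(0,0),n=(40,30)):
    m=np.zeros((n[1]*S,n[0]*S),np.uint8)
    def ring(r,z): return np.c_[x+r*np.cos(th),y+r*np.sin(th),0*th+z]
    for r,z0,z1 in ((.0135,.008,.011),(.009,top-.003,top),(.004,.008,top)):
        P=((proj(np.vstack([ring(r,z0),ring(r,z1)]))-o+.5)*S).astype(np.float32)
        cv2.fillConvexPoly(m,cv2.convexHull(P.round().astype(np.int32)),1)
    return cv2.resize(m.astype(np.float32),n,interpolation=cv2.INTER_AREA)
from scipy.optimize import minimize
for tag in ("0","10"):
  im=cv2.imread(f"pics/scene{tag}.png").astype(float).max(2)
  for nm,x0,y0,o in (("rivet",.5585,-.3485,(87,215)),("done",.548,-.1277,(175,184))):
    I=im[o[1]:o[1]+30,o[0]:o[0]+40]
    m0=cv2.dilate((mask(x0,y0,.030,o=o)>0).astype(np.uint8),np.ones((3,3)))>0
    br=[]
    for top in np.arange(.013,.0311,.001):
      def cost(v):
        m=cv2.GaussianBlur(mask(x0+v[0]*1e-3,y0+v[1]*1e-3,top,o=o),(0,0),.7)[m0];A=np.c_[m,1-m]
        b=np.linalg.lstsq(A,I[m0],rcond=None)[0];return ((A@b-I[m0])**2).mean()
      r=minimize(cost,[0,0],method="Nelder-Mead",options=dict(maxiter=60,initial_simplex=[[0,0],[2,0],[0,2]]));br.append((r.fun,top,*r.x))
    print(tag,nm,[(round(b[1]*1e3),round(b[0],1)) for b in sorted(br)[:6]],np.round(sorted(br)[0][2:],1))
E
```

```text
0 rivet [(27, np.float64(250.5)), (26, np.float64(251.0)), (25, np.float64(255.6)), (28, np.float64(266.7)), (24, np.float64(273.3)), (29, np.float64(287.2))] [-0.9 -0.6]
0 done [(13, np.float64(292.0)), (14, np.float64(292.0)), (15, np.float64(292.0)), (16, np.float64(307.0)), (17, np.float64(337.5)), (18, np.float64(369.1))] [-1.8  0.4]
10 rivet [(13, np.float64(208.3)), (14, np.float64(208.3)), (15, np.float64(208.3)), (16, np.float64(218.8)), (17, np.float64(250.8)), (18, np.float64(292.9))] [-0.5 -0.7]
10 done [(13, np.float64(294.2)), (14, np.float64(294.2)), (15, np.float64(294.2)), (16, np.float64(308.9)), (17, np.float64(334.4)), (18, np.float64(370.0))] [-1.8  0.4]
```

The fit puts the driven pin's top at 15 mm or lower, the same result as for the finished rivet, against about 26.5 mm at the start. Handing in.

```bash
python3 - <<'E'
from station import env,monitor
print(monitor.current_t()); print(env.hand_in()); print(monitor.current_t())
E
```

```text
25.875
the job is handed in; nothing more can be done
None
the job is handed in; nothing more can be done
```

The standing pin is driven home, and the mallet is back on the blue mat, let go. I handed in at about 26 s of the 45 s allowed; no verdict is reported.

**What I did:** I gripped the mallet by the handle close to the head at 60 N. I then struck the pin on the -y ear with mean commanded line speeds of 0.30, 0.35 and 0.38 m/s. The second and third blows were only to make sure, because the mallet tilted head-up in the jaws by about 12° on the first blow and more after that. I pitched the tool to level the head before each of those blows and again for setting the mallet down.

**Last checks:**
- **Pin:** an image fit puts its top at 15 mm or lower, the same as the finished rivet, against about 26–27 mm at the start. The fit cannot tell 13, 14 and 15 mm apart. The pin looked the same after each blow, which fits it being at its stop.
- **Mallet:** it stands on its head near the middle of the mat, with the gripper clear.
- **Bystanders and board:** the terminals, screwdriver and jar look unmoved in the scene picture, and I saw no contact with the circuit board.

**What disagreed:**
- **Second blow:** the image-measured tilt did not account for all of the overtravel. I took the rest to be the mallet sliding up in the jaws.
- **Setting down:** the mallet met the mat about 7 mm lower than planned, which fits that sliding.
- **Pin speed:** I could not measure it directly.

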